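# Try out the new roller catch of a small cabinet

### The arm

A 6-joint arm with a two-finger parallel gripper is mounted at the origin on the work surface; the furniture and walls round the work are solid. World frame = base frame: x ahead of the robot, y to its left, z up, the work surface at z = 0. Lengths are in m, angles in rad, forces in N, time in s.
With the tool pointing down it reaches from about 0.325 to 0.925 m from the base axis. Payload 3.1 kg.
Tool frame: the origin (TCP) lies between the finger pads; the fingertips stand 8 mm ahead of it and the grasp point (between the pads) lies 11 mm behind it (tcp_to_tips is the distance from the TCP to the fingertips, in m); z points along the fingers, y is the line along which they close (so a half turn about z gives the same grasp; the last joint's range is limited). The gripper opens to 85 mm and grips with 20 to 120 N. Pads are 22 mm wide; open, the fingers measure 114 mm over their backs; the gripper's body (76 mm by 85 mm) begins 54 mm behind the grasp point. The pads swing forward as they close: fully open they stand 13 mm farther back than shut.
Start: joints at [-1.263, 0.217, 1.613, -0, 1.311, -0.112], TCP at [0.255, -0.571, 0.239] pointing down, gripper open.
Joint ranges: [-2.75, 2.75], [-0.78, 2.1], [0.31, 2.55], [-1.13, 4.27], [0.13, 2.63], [-2.58, 2.58]. Speed limits (rad/s): [2.79, 2.79, 3.14, 3.14, 3.14, 3.14].

### API

Orientations are given as a rotation vector (axis times angle).
In Python, from bench import * gives the robot as it stands. The module is installed in compiled form; this text tells all that it offers.
- The arm moves only by the tool move_arm, never from a script. Its argument "targets" is a list of rows, each a list of 6 numbers: the shift along the tool's x, y, z in m, then the turn, a rotation vector about the tool's x, y, z in rad. A call has 1 to 5 rows; each row is the pose to reach, as a shift and turn from the pose commanded when the call began, along the tool's axes at that moment; what a row does not reach only later rows make up. A row lasts 1/10 s, in which the tool goes at most 50 mm and 8.59 degrees, less where a joint would pass 70% of its speed; a pose out of reach is approached as far as the arm can. A call with a gripper value outside its range is refused whole. "gripper" is the opening, from 0 (shut) to 1 (fully open), set as the call begins (left out, the last holds). The fingers move at their own pace and stop on an object; "squeeze" is the grip in N (left out, the last holds). Time passes only in rows, so rows that repeat a pose let the fingers close. It gives the time, the measured TCP pose, the force, the opening and the grip force at its end, in the units of the state.
- get_state(): the state, without advancing time (a new reading comes with each control period).
- grab_frame(name): name is "scene" or "top"; returns a dict with "pixels" (420x560x3 uint8, red, green, blue), "range_z" (420x560 float32, m along the optical axis (not along the pixel's ray), 0 where there is no reading), "mtx" (3x3 intrinsics, pixels), "rvec" (rotation vector, rad) and "tvec" (3), from world to camera coordinates, as OpenCV has them. Camera axes: x right, y down, z forward; pixel columns grow to the right and rows downward; lengths in m; the calibration is good to about 2 mm. A picture is of the moment at which its call begins.
- finish_job(): hands the job in; it is judged then, once.
Trained networks look in a picture, given as the dict that the camera call returned (one of the last four; its "shot" number tells which), for a name from the list of things; names that differ only in an ending like _2 or _b are one class to them, and where a whole thing is asked for, a point or a joint stands for the part that bears it (a point fixed in the world has none). Each returns a list of dicts, best first, with "conf" (0 to 1); they miss things now and then, are a little off and sometimes report something else, mostly with a low value. They report only what shows in the picture. A call takes as long as a camera call. They do not tell look-alikes from the thing itself.
- outline_of(picture, query): "region" (420x560 bool, what is visible of it) and "pixel" ([row, column] in pixels, amid what is visible of it).
- landmark_of(picture, query): "pixel" ([row, column] in pixels: a listed point, or the origin of a listed thing).
The state is a dict: "time": time; "q": joint angles; "joint_velocities": joint speeds; "joint_efforts": joint torques, N m; "tool_pos": TCP position; "eef_rot": TCP orientation; "force": force on the tool from outside, world axes, zero at the start; "torque": the same for the moment, N m; "finger_gap": finger opening in m; "grasp_force": force on a finger pad.
Only numpy, scipy, OpenCV 4.12 (cv2) and the standard library are available. Lean on these libraries where they do the work, as an engineer would, in place of code of your own. Each camera call takes 0.05 s, during which the arm holds its last target. There are 200 camera calls.

### The job

A new sprung roller catch has been fitted in the small grey steel cabinet on the bench, whose door stands open: try it out. Swing the door to by its upright black pull and press it gently home until the roller snaps over and the door rests against its rubber stop, without slamming it or leaning on it any further, and let go so that the catch alone holds it for about a second. Then draw the door steadily back out through the catch without letting it fly open, leave it standing about half open (forty-five degrees or so), and do not disturb the things standing around.

Things in the scene. Friction and masses are not known exactly. Their poses are not given: they have to be found in the camera images.
- cabinet: Small grey sheet-steel cabinet bolted to the bench, 90 deep (x) x 150 wide (y) x 150 high; origin at the centre of its underside, open front facing its own -x, roof at z = 150. Its right wall stands 16 forward as a jamb. Position and yaw differ each time.
- door_leaf: Inset door leaf, 118 wide x 134 high x 10 thick, with its pull. Origin on the hinge axis, 75 above the bench; the leaf extends along its own -y, outer face at x = 0, inner at +10. The hinge is at the cabinet's left (+y) front edge: 45 ahead (-x) and 71 to the left (+y) of the cabinet's origin. Swings easily (0.04 N m friction) and stays where it is left.
- pull_grip (a point): Centre of the pull's grip: upright black round post, diameter 16, 35 in front of the door's outer face, 112 from the hinge along the leaf (leaf frame -35, -112, +108). The point is 183 above the bench; the post runs from 143 to 201, so its upper 50 is above roof and door top (142): pinch it from straight above at any yaw; it turns in the fingers.
- hinge_line (a point): Point on the door's vertical hinge axis, 75 above the bench.
- door (a joint): Door angle in rad: 0 = flush with the cabinet's front, positive = open (clockwise seen from above). Limits -0.16, 1.7. The shut position is NOT 0: catch and stop are one unit screwed on anywhere along a slot, so the shut door ends anywhere from 12 mm proud to 13 mm recessed at its free edge (+0.11 to -0.12 rad; first touch of the roller at most 0.21); this must be felt.
- roller (a joint): How far the sprung roller (on the cabinet's right wall) is pressed back, m: 0 free, about 0.0035 at the crest as the door's nose passes, 0.001 to 0.0025 snapped in with the door shut and let go. Spring 9 N plus 2 N per mm; passing it takes about 6 to 12 N at the pull, either way. The crest lies about 3.5 mm (at the free edge) before the stop is met; first touch is 7 mm before the crest.
- bumper (a joint): How far the rubber stop behind the door's free edge is squeezed, m: 0 untouched, about 0.001 with the door shut and held by the catch alone; 8 N per mm. More than 0.003 (pushing with about 15 N on top of the catch's own pull) is leaning on it too hard.
- meter_box: Bystander: yellow and black tester with black flip lid, 96 x 104 x 78; origin at the centre of its underside. Loose.
- ink_bottle: Bystander: dark blue bottle with black cap, diameter 49, 102 high; origin at the centre of its underside. Loose.
- tape_measure: Bystander: yellow pocket tape measure, 37 x 80 x 66; origin at the centre of its underside. Loose.
- red_pliers: Bystander: pliers with red handles lying flat, 177 x 70 x 13; origin at the centre of its underside. Loose.
Things that resemble listed ones, but are neither listed nor needed, are in the scene too. Several things have the shape of the cabinet; the one meant has the colours described above.

How it is judged:
On the way:
1. the door is shut: snapped in behind the roller, resting against the rubber stop, let go by the robot (value of joint door below 0.14 rad and value of joint bumper above 0.0003 m and velocity of joint door between -0.03 and 0.03 rad/s and contact force between each of the fingers, the arm and door_leaf below 0.1 N), for 0.4 s.
At the end, for the whole second after the job is handed in: After having been shut and held by the catch alone, the door stands still, open by 0.6 to 1.2 rad (value of joint door between 0.6 and 1.2 rad and velocity of joint door between -0.05 and 0.05 rad/s); the robot touches nothing.
It fails at once if the rubber stop is squeezed by more than 3 mm (leaning on the shut door) (value of joint bumper above 0.003 m).
It fails at once if the door is slammed into the catch: closing faster than 1.8 rad/s as it nears it (velocity of joint door below -1.8 rad/s and value of joint door between 0.22 and 0.38 rad).
It fails at once if the door flies open: opening faster than 1.8 rad/s as it comes clear of the catch (velocity of joint door above 1.8 rad/s and value of joint door between 0.22 and 0.45 rad).
It fails at once if a bystander (tester, ink bottle, tape measure, pliers) is moved by more than 2 cm (distance of any of meter_box, ink_bottle, tape_measure, red_pliers from where it was at the start of the episode above 0.02 m).
It also fails if it takes over 72 s, if anything falls off the work surface, if the arm or the gripper's body presses on something with over 40 N, if the wrist force passes 120 N, or if a joint passes its speed limit or range.

## Working session

There is one attempt and no reset: what is moved stays moved. The work goes in short steps, Python scripts to look and compute and a tool call to move; the robot and the scene stay as the last step left them, time stands still between calls to the robot, and variables do not carry over. Pictures are saved under pics/ and viewed, at most 10 in all, crops included, and the job is handed in when it is done.

Besides the shell and the picture viewer there is one more tool, called after "Request:" as name([rows], argument=value, ...), one row to a line, values as JSON. move_arm: Moves the arm, as the interface text tells. Its arguments: {"type":"object","properties":{"targets":{"type":"array","items":{"type":"array","items":{"type":"number"}}},"gripper":{"type":"number"},"squeeze":{"type":"number"}},"required":["targets"]}

```bash
mkdir -p pics
cat > h.py <<'E'
from bench import *
import numpy as np, cv2
def cam(p):
    R=cv2.Rodrigues(np.array(p['rvec'],float))[0]; return R,np.array(p['tvec'],float).ravel(),np.array(p['mtx'])
def ray(p,px):
    R,t,K=cam(p); d=R.T@np.linalg.inv(K)@np.array([px[1],px[0],1.]); return -R.T@t,d
def deproj(p,px,z=None):
    o,d=ray(p,px)
    return o+d*(p['range_z'][int(px[0]),int(px[1])] if z is None else z)
def tri(ps,pxs):
    A=np.zeros((3,3));b=np.zeros(3)
    for p,x in zip(ps,pxs):
        o,d=ray(p,x); d/=np.linalg.norm(d); M=np.eye(3)-np.outer(d,d); A+=M;b+=M@o
    return np.linalg.solve(A,b)
def proj(p,X): return cv2.projectPoints(np.array([X],float),np.array(p['rvec'],float),np.array(p['tvec'],float),np.array(p['mtx'],float),None)[0].ravel()[::-1]
def save(p,f): cv2.imwrite('pics/'+f,np.ascontiguousarray(p['pixels'][:,:,::-1]))
E
python3 - <<'E'
from h import *
np.set_printoptions(precision=3,suppress=True)
P={n:grab_frame(n) for n in('scene','top')}
for n,p in P.items():
    save(p,n+'0.png')
    for q in('cabinet','door_leaf','pull_grip','hinge_line'):
        for d in landmark_of(p,q)[:4]: 
            print(n,q,d['conf'],d['pixel'],deproj(p,np.array(d['pixel'])))
print(get_state())
E
```

```text
scene cabinet 0.79 [277.8, 177.7] [0.459 0.336 0.094]
scene cabinet 0.73 [342.6, 277.0] [0.131 0.349 0.138]
scene door_leaf 0.97 [282.5, 170.8] [0.473 0.349 0.078]
scene door_leaf 0.66 [358.3, 280.5] [0.124 0.349 0.083]
scene pull_grip 0.86 [259.0, 212.2] [0.378 0.284 0.173]
scene pull_grip 0.76 [294.4, 313.4] [0.119 0.238 0.196]
scene hinge_line 0.97 [357.3, 278.8] [0.128 0.35  0.084]
scene hinge_line 0.94 [283.8, 167.4] [0.472 0.359 0.084]
top cabinet 0.83 [287.7, 187.7] [0.184 0.256 0.151]
top cabinet 0.75 [172.9, 190.2] [0.481 0.254 0.152]
top door_leaf 0.88 [180.4, 159.0] [0.464 0.338 0.14 ]
top door_leaf 0.59 [210.0, 176.7] [0.377 0.276 0.201]
top door_leaf 0.18 [175.7, 189.5] [0.474 0.255 0.153]
top pull_grip 0.78 [211.6, 181.2] [0.378 0.273 0.165]
top hinge_line 0.63 [182.9, 159.3] [0.461 0.342 0.124]
{'time': 0.5, 'q': array([-1.263,  0.217,  1.613, -0.   ,  1.311, -0.112]), 'joint_velocities': array([-0.   , -0.   , -0.001,  0.   , -0.   ,  0.   ]), 'joint_efforts': array([ -0.   , -39.639, -30.383,  -0.   ,   0.002,   0.   ]), 'tool_pos': array([ 0.255, -0.571,  0.239]), 'eef_rot': array([-3.073, -0.654,  0.   ]), 'force': array([ 0.736, -0.389, -1.128]), 'torque': array([ 0.084, -0.029,  0.047]), 'grasp_force': 0.0, 'finger_gap': 0.08505969461004877}
```

View pics/scene0.png

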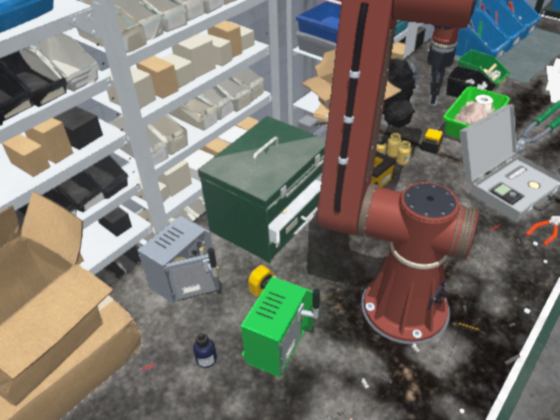

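View pics/top0.png

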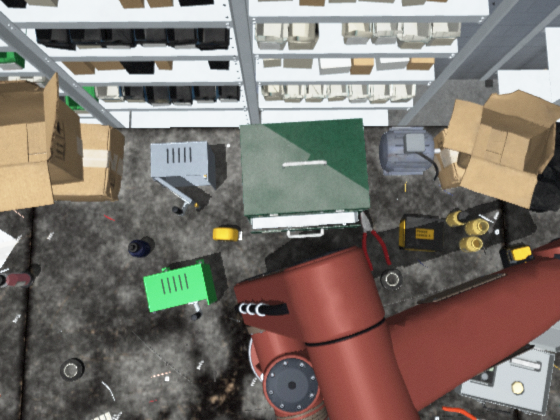

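The image shows the grey cabinet at scene (260,180) and top (165,182), with its pull at scene (259,212) and top (211,181). The look-alike is the bright green cabinet at scene (325,278) and top (287,185), and I reject it by colour. Nearby things are the bottle at top (248,138), the tape at (234,226) and the dark green chest at (170,305).

```bash
cat > meas.py <<'E'
from h import *
np.set_printoptions(precision=4,suppress=True)
T=grab_frame('top');S=grab_frame('scene')
def cloud(p):
    R,t,K=cam(p); v,u=np.indices(p['range_z'].shape); z=p['range_z']
    X=np.stack([u,v,np.ones_like(u)],-1)@np.linalg.inv(K).T*z[...,None]
    return (X-t)@R
C=cloud(T); 
o=[d for d in outline_of(T,'cabinet')]
for d in o: print('cab',d['conf'],d['pixel'])
box=(C[...,0]>.38)&(C[...,0]<.62)&(C[...,1]>.12)&(C[...,1]<.4)
m=box&(abs(C[...,2]-.150)<.006)
m=cv2.morphologyEx(m.astype(np.uint8),cv2.MORPH_OPEN,np.ones((5,5)))>0
pts=C[m]; r=cv2.minAreaRect(pts[:,:2].astype(np.float32)*1000); print('roof',r,pts[:,2].mean())
print(cv2.boxPoints(r))
C2=cloud(S); 
for n,c in(('top',C),('scene',C2)):
    k=(c[...,2]>.170)&(c[...,2]<.21)&(c[...,0]>.3)&(c[...,0]<.45)&(c[...,1]>.2)&(c[...,1]<.34)
    print(n,'post',k.sum(),c[k].mean(0) if k.any() else 0, c[k].min(0),c[k].max(0))
a=landmark_of(T,'pull_grip')[0]['pixel'];b=[d['pixel'] for d in landmark_of(S,'pull_grip') if d['pixel'][1]<260][0]
print('tri grip',a,b,tri([T,S],[a,b]))
a=landmark_of(T,'hinge_line')[0]['pixel'];b=[d['pixel'] for d in landmark_of(S,'hinge_line') if d['pixel'][1]<230][0]
print('tri hinge',tri([T,S],[a,b]))
k=(C[...,2]>.125)&(C[...,2]<.146)&(C[...,0]>.36)&(C[...,0]<.48)&(C[...,1]>.2)&(C[...,1]<.36)
print('doortop',k.sum()); 
for q in('ink_bottle','tape_measure'):
    for d in landmark_of(T,q)[:2]: print(q,d['conf'],d['pixel'],deproj(T,d['pixel']))
cv2.imwrite('pics/crop.png',np.hstack([cv2.resize(T['pixels'][130:230,130:230,::-1],(400,400),interpolation=2),cv2.resize(S['pixels'][200:310,130:240,::-1],(400,400),interpolation=2)]))
E
python3 meas.py
```

```text
cab 0.91 [291.0, 180.6]
cab 0.67 [170.9, 185.1]
roof ((519.750244140625, 284.26513671875), (90.92255401611328, 149.24383544921875), 2.095438003540039) 0.1505146450333353
[[471.5909 357.1749]
 [477.0479 208.0309]
 [567.9097 211.3554]
 [562.4526 360.4994]]
top post 47 [0.3784 0.2793 0.1954] [0.3716 0.2735 0.1736] [0.3875 0.2881 0.2055]
scene post 87 [0.3788 0.284  0.1907] [0.3712 0.2741 0.1702] [0.3909 0.2917 0.204 ]
tri grip [208.5, 178.0] [253.4, 210.9] [0.3844 0.2781 0.1824]
tri hinge [0.4758 0.3573 0.0644]
doortop 216
ink_bottle 0.57 [247.9, 145.0] [0.291  0.396  0.0524]
tape_measure 0.8 [235.7, 232.0] [0.3224 0.1531 0.0602]
tape_measure 0.57 [230.0, 415.8] [ 0.3324 -0.3544  0.0779]
```

View pics/crop.png

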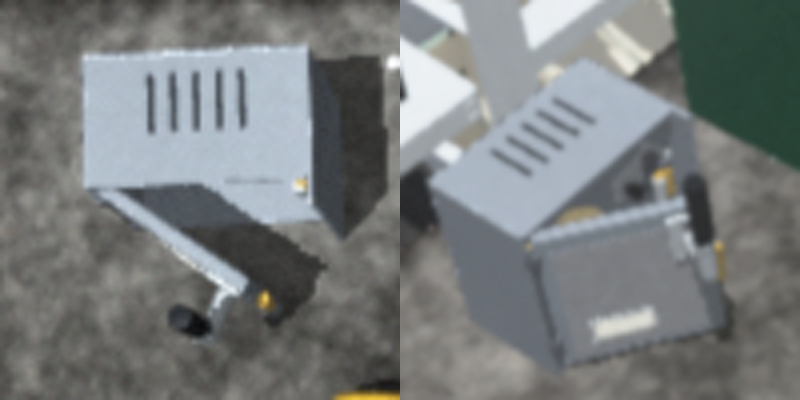

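The crop confirms the choice: the grey cabinet, with the black pull at its door's free edge. The roof fit is 91×149 mm at z=0.1505, and the pull is 118 mm from the hinge (117 expected). The door is open about 0.64 rad. Next I compute the moves.

```bash
cat >> h.py <<'E'
from scipy.spatial.transform import Rotation as Ro
H=np.array([.4722,.3536]);RAD=.1173
def grip(th): a=th+.266; return H+RAD*np.array([-np.sin(a),-np.cos(a)])
def rotdown(psi): # tool down, y axis at world angle psi
    y=np.array([np.cos(psi),np.sin(psi),0]);z=np.array([0,0,-1.]);return Ro.from_matrix(np.c_[np.cross(y,z),y,z])
def chain(wps):  # world (x,y,z,psi) -> tool deltas from state, each from previous
    s=get_state();p=np.array(s['tool_pos']);R=Ro.from_rotvec(s['eef_rot'])
    for x,y,z,psi in wps:
        t=np.array([x,y,z]);Q=rotdown(psi)
        print(np.round(R.inv().apply(t-p),4),np.round((R.inv()*Q).as_rotvec(),3)); p,R=t,Q
E
python3 - <<'E'
from h import *
np.set_printoptions(precision=4,suppress=True)
T=grab_frame('top')
exec(open('meas.py').read().split("C=cloud")[0].split("grab_frame('scene')")[1])
C=cloud(T)
k=(C[...,1]>-.2)&(C[...,1]<.12)&(C[...,0]>.3)&(C[...,0]<.56)
print('chest',np.percentile(C[k][:,2],[50,95,99]),C[k&(C[...,2]>.15)].min(0))
print(grip(.639))
chain([(.36,-.40,.42,-1.15),(.46,-.2,.42,-.9),(.46,.1,.42,-.5),(.40,.27,.36,-.265)])
E
```

```text
chest [0.2387 0.2429 0.2675] [ 0.3273 -0.1962  0.1502]
[0.38   0.2811]
[ 0.1657 -0.113  -0.1807] [ 0.    -0.    -0.001]
[ 0.173  -0.1417  0.    ] [ 0.    0.   -0.25]
[ 0.1865 -0.235   0.    ] [ 0.   0.  -0.4]
[ 0.1204 -0.1342  0.06  ] [ 0.     0.    -0.235]
```

Request:
move_arm([
  [0.03,-0.02,-0.05,0,0,0],
  [0.06,-0.04,-0.09,0,0,0],
  [0.09,-0.06,-0.13,0,0,0],
  [0.12,-0.085,-0.16,0,0,0],
  [0.15,-0.11,-0.18,0,0,0],
])

```text
time: 1.5
tool_pos: [0.343, -0.4176, 0.416]
eef_rot: [3.07, 0.652, 0.002]
force: [1.1, -0.3, 0.9]
finger_gap: 0.0854
grasp_force: 0.0
```

Request:
move_arm([
  [0.175,-0.14,0,0,0,-0.25],
  [0.175,-0.14,0,0,0,-0.25],
  [0.175,-0.14,0,0,0,-0.25],
  [0.175,-0.14,0,0,0,-0.25],
  [0.175,-0.14,0,0,0,-0.25],
])

```text
time: 2.0
tool_pos: [0.4463, -0.2156, 0.4137]
eef_rot: [-2.965, -1.038, -0.003]
force: [0.6, -0.2, -0.7]
finger_gap: 0.0854
grasp_force: 0.0
```

Run:
```python
from h import *
np.set_printoptions(precision=4,suppress=True)
s=get_state();print(s['time'],s['tool_pos'],s['q'])
chain([(.46,.0,.42,-.6),(.42,.23,.38,-.265),(*grip(.639),.30,-.265)])
```

```text
2.0 [ 0.4463 -0.2156  0.4137] [-0.5926 -0.1541  1.6746  0.0015  1.6202  0.305 ]
[ 0.1452 -0.16   -0.0061] [ 0.001 -0.002 -0.298]
[ 0.1672 -0.1629  0.04  ] [ 0.     0.    -0.335]
[ 0.0389 -0.052   0.08  ] [0. 0. 0.]
```

Request:
move_arm([
  [0.145,-0.16,-0.005,0,0,-0.3],
  [0.145,-0.16,-0.005,0,0,-0.3],
  [0.145,-0.16,-0.005,0,0,-0.3],
  [0.145,-0.16,-0.005,0,0,-0.3],
  [0.145,-0.16,-0.005,0,0,-0.3],
])

```text
time: 2.5
tool_pos: [0.4592, 0.0005, 0.4188]
eef_rot: [-2.775, -1.471, -0.003]
force: [0.9, -0.8, 0.7]
finger_gap: 0.0856
grasp_force: 0.0
```

Request:
move_arm([
  [0.167,-0.163,0.04,0,0,-0.335],
  [0.167,-0.163,0.04,0,0,-0.335],
  [0.167,-0.163,0.04,0,0,-0.335],
  [0.167,-0.163,0.04,0,0,-0.335],
  [0.167,-0.163,0.04,0,0,-0.335],
])

```text
time: 3.0
tool_pos: [0.4183, 0.2289, 0.3779]
eef_rot: [-2.494, -1.909, -0.001]
force: [-0.1, -0.6, 0.9]
finger_gap: 0.0851
grasp_force: 0.0
```

Run:
```python
from h import *
np.set_printoptions(precision=4,suppress=True)
s=get_state();print(s['time'],s['tool_pos'],s['q'],s['force'])
chain([(*grip(.639),.23,-.265),(*grip(.639),.176,-.265)])
```

```text
3.0 [0.4183 0.2289 0.3779] [ 0.3529 -0.1895  1.7692  0.0006  1.5616  0.6171] [-0.0705 -0.596   0.8895]
[ 0.0404 -0.0506  0.1479] [-0.    -0.001  0.001]
[0.    0.    0.054] [0. 0. 0.]
```

Request:
move_arm([
  [0.04,-0.051,0.0,0,0,0],
  [0.04,-0.051,0.05,0,0,0],
  [0.04,-0.051,0.1,0,0,0],
  [0.04,-0.051,0.13,0,0,0],
  [0.04,-0.051,0.148,0,0,0],
], gripper=1)

```text
time: 3.5
tool_pos: [0.3784, 0.2776, 0.2264]
eef_rot: [-2.495, -1.908, 0.009]
force: [-0.7, 0.5, 0.2]
finger_gap: 0.0854
grasp_force: 0.0
```

Run:
```python
from h import *
np.set_printoptions(precision=4,suppress=True)
p=grab_frame('scene');T=grab_frame('top')
s=get_state();print(s['time'],s['tool_pos'])
cv2.imwrite('pics/c2.png',np.hstack([cv2.resize(T['pixels'][130:230,130:230,::-1],(400,400),interpolation=2),cv2.resize(p['pixels'][200:310,130:240,::-1],(400,400),interpolation=2)]))
chain([(*grip(.639),.176,-.265)])
```

```text
3.6 [0.3783 0.2772 0.2266]
[0.0045 0.0009 0.0505] [-0.006  0.005 -0.001]
```

View pics/c2.png

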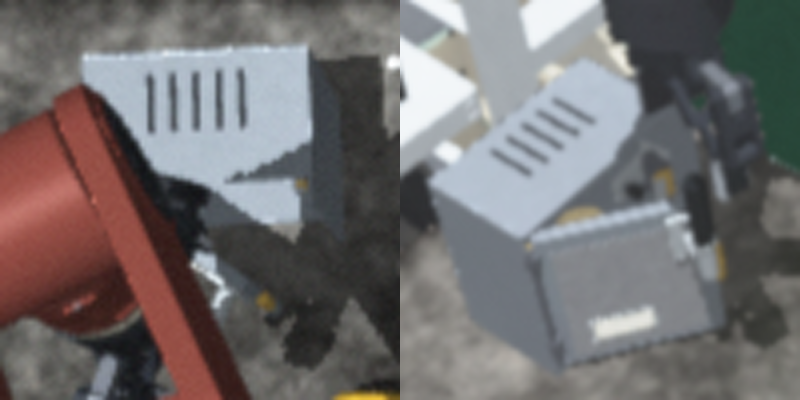

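The fingers straddle the post just above it. I go down and pinch.

Request:
move_arm([
  [0.004,0.001,0.0,0,0,0],
  [0.004,0.001,0.02,0,0,0],
  [0.004,0.001,0.04,0,0,0],
  [0.004,0.001,0.05,0,0,0],
  [0.004,0.001,0.05,0,0,0],
])

```text
time: 4.1
tool_pos: [0.3829, 0.282, 0.1802]
eef_rot: [-2.496, -1.907, 0.001]
force: [-0.1, 0.3, 0.4]
finger_gap: 0.0854
grasp_force: 0.0
```

Request:
move_arm([
  [0,0,0,0,0,0],
  [0,0,0,0,0,0],
  [0,0,0,0,0,0],
  [0,0,0,0,0,0],
  [0,0,0,0,0,0],
], gripper=0, squeeze=25)

```text
time: 4.6
tool_pos: [0.3829, 0.282, 0.1807]
eef_rot: [2.496, 1.907, 0.0]
force: [1.3, -0.3, 3.1]
finger_gap: 0.0156
grasp_force: 25.0
```

Request:
move_arm([
  [0,0,0,0,0,0],
  [0,0,0,0,0,0],
  [0,0,0,0,0,0],
  [0,0,0,0,0,0],
  [0,0,0,0,0,0],
])

```text
time: 5.1
tool_pos: [0.3829, 0.282, 0.1807]
eef_rot: [2.496, 1.907, 0.0]
force: [-2.4, -1.0, 6.2]
finger_gap: 0.0153
grasp_force: 25.2
```

```bash
cat >> h.py <<'E'
def arc(ths,z=.176,psi=-.265,off=(0,0)): # deltas all relative to present pose
    s=get_state();p=np.array(s['tool_pos']);R=Ro.from_rotvec(s['eef_rot'])
    for th in ths:
        g=grip(th)+off; print(th,np.round(R.inv().apply(np.r_[g,z]-p),4),np.round((R.inv()*rotdown(psi)).as_rotvec(),3))
def theta():
    s=get_state();d=s['tool_pos'][:2]-H; f=s['force']; a=np.arctan2(-d[0],-d[1])
    print('t %.2f th %.3f r %.4f z %.4f gap %.4f gf %.1f F'%(s['time'],a-.266,np.hypot(*d),s['tool_pos'][2],s['finger_gap'],s['grasp_force']),f.round(1),'close F %.1f'%(f[0]*np.cos(a)-f[1]*np.sin(a)))
E
python3 - <<'E'
from h import *
theta();arc([.55,.45,.35,.28,.22])
E
```

```text
t 5.10 th 0.629 r 0.1145 z 0.1807 gap 0.0153 gf 25.2 F [-2.4 -1.   6.2] close F -0.7
0.55 [-0.0074  0.006   0.0047] [ 0.    -0.    -0.001]
0.45 [-0.0131  0.0163  0.0047] [ 0.    -0.    -0.001]
0.35 [-0.0176  0.0271  0.0047] [ 0.    -0.    -0.001]
0.28 [-0.0202  0.0349  0.0047] [ 0.    -0.    -0.001]
0.22 [-0.0219  0.0417  0.0047] [ 0.    -0.    -0.001]
```

Request:
move_arm([
  [-0.004,0.0055,0,0,0,0],
  [-0.0075,0.0115,0,0,0,0],
  [-0.011,0.018,0,0,0,0],
  [-0.0135,0.0235,0,0,0,0],
  [-0.015,0.0275,0,0,0,0],
])

```text
time: 5.6
tool_pos: [0.4043, 0.2593, 0.1805]
eef_rot: [-2.495, -1.908, 0.007]
force: [-5.6, -4.7, 9.3]
finger_gap: 0.0152
grasp_force: 25.8
```

Run:
```python
from h import *
theta();arc([.35,.30,.25,.22,.2,.1,0],z=.18)
```

```text
t 5.60 th 0.358 r 0.1162 z 0.1805 gap 0.0152 gf 25.8 F [-5.6 -4.7  9.3] close F -1.8
0.35 [-0.0013  0.0005  0.0005] [-0.003  0.003  0.   ]
0.3 [-0.0032  0.0061  0.0005] [-0.003  0.003  0.   ]
0.25 [-0.0048  0.0117  0.0005] [-0.003  0.003  0.   ]
0.22 [-0.0056  0.0151  0.0005] [-0.003  0.003  0.   ]
0.2 [-0.0061  0.0174  0.0005] [-0.003  0.003  0.   ]
0.1 [-0.0079  0.029   0.0005] [-0.003  0.003  0.   ]
0 [-0.0085  0.0407  0.0004] [-0.003  0.003  0.   ]
```

Request:
move_arm([
  [-0.002,0.003,-0.001,0,0,0],
  [-0.0035,0.0065,-0.002,0,0,0],
  [-0.005,0.01,-0.002,0,0,0],
  [-0.006,0.013,-0.002,0,0,0],
  [-0.0065,0.015,-0.002,0,0,0],
])

```text
time: 6.1
tool_pos: [0.4174, 0.2496, 0.1808]
eef_rot: [-2.496, -1.907, 0.004]
force: [-1.7, 0.9, -7.9]
finger_gap: 0.015
grasp_force: 24.4
```

Run:
```python
from h import *
theta();arc([.2,.15,.1,.05,0],z=.18)
```

```text
t 6.10 th 0.219 r 0.1176 z 0.1808 gap 0.0150 gf 24.4 F [-1.7  0.9 -7.9] close F -2.0
0.2 [-0.0002  0.0022  0.0008] [-0.002  0.001 -0.001]
0.15 [-0.0012  0.008   0.0008] [-0.002  0.001 -0.001]
0.1 [-0.002   0.0138  0.0008] [-0.002  0.001 -0.001]
0.05 [-0.0024  0.0197  0.0007] [-0.002  0.001 -0.001]
0 [-0.0025  0.0255  0.0007] [-0.002  0.001 -0.001]
```

Request:
move_arm([
  [0,0.001,0.001,0,0,0],
  [-0.0003,0.002,0.001,0,0,0],
  [-0.0005,0.003,0.001,0,0,0],
  [-0.0007,0.004,0.001,0,0,0],
])

```text
time: 6.5
tool_pos: [0.4211, 0.2474, 0.1808]
eef_rot: [2.496, 1.907, -0.005]
force: [-4.2, -1.9, -2.7]
finger_gap: 0.0149
grasp_force: 24.8
```

Request:
move_arm([
  [-0.0003,0.0015,0,0,0,0],
  [-0.0005,0.003,0,0,0,0],
  [-0.0005,0.003,0,0,0,0],
])

```text
time: 6.8
tool_pos: [0.4242, 0.246, 0.1808]
eef_rot: [2.496, 1.906, -0.004]
force: [-2.7, -3.7, -3.5]
finger_gap: 0.0151
grasp_force: 24.7
```

Run:
```python
from h import *
theta();arc([.2,.15,.1,.05,0],z=.18)
```

```text
t 6.80 th 0.154 r 0.1179 z 0.1808 gap 0.0151 gf 24.7 F [-2.7 -3.7 -3.5] close F -1.0
0.2 [ 0.0015 -0.0053  0.0008] [-0.001  0.003 -0.001]
0.15 [0.0005 0.0005 0.0008] [-0.001  0.003 -0.001]
0.1 [-0.0002  0.0063  0.0008] [-0.001  0.003 -0.001]
0.05 [-0.0007  0.0122  0.0008] [-0.001  0.003 -0.001]
0 [-0.0008  0.018   0.0008] [-0.001  0.003 -0.001]
```

Request:
move_arm([
  [0,0.001,0,0,0,0],
  [0,0.002,0,0,0,0],
  [-0.0002,0.003,0,0,0,0],
  [-0.0003,0.004,0,0,0,0],
  [-0.0003,0.004,0,0,0,0],
])

```text
time: 7.3
tool_pos: [0.4278, 0.2445, 0.1808]
eef_rot: [2.495, 1.907, -0.005]
force: [-3.1, -4.4, -4.2]
finger_gap: 0.0149
grasp_force: 24.7
```

Run:
```python
from h import *
theta();arc([.1,.05,0,-.05,-.1],z=.18)
```

```text
t 7.30 th 0.120 r 0.1178 z 0.1808 gap 0.0149 gf 24.7 F [-3.1 -4.4 -4.2] close F -1.2
0.1 [0.0002 0.0024 0.0008] [-0.001  0.003 -0.001]
0.05 [-0.0002  0.0083  0.0008] [-0.001  0.003 -0.001]
0 [-0.0004  0.0141  0.0008] [-0.001  0.003 -0.001]
-0.05 [-0.0002  0.02    0.0008] [-0.001  0.003 -0.001]
-0.1 [0.0002 0.0258 0.0008] [-0.001  0.003 -0.001]
```

Request:
move_arm([
  [0,0.001,0,0,0,0],
  [0,0.002,0,0,0,0],
  [0,0.003,0,0,0,0],
  [0,0.003,0,0,0,0],
])

```text
time: 7.7
tool_pos: [0.4307, 0.2435, 0.1808]
eef_rot: [2.495, 1.907, -0.005]
force: [-4.7, -4.5, -3.1]
finger_gap: 0.015
grasp_force: 24.8
```

Run:
```python
from h import *
theta()
```

```text
t 7.70 th 0.095 r 0.1176 z 0.1808 gap 0.0150 gf 24.8 F [-4.7 -4.5 -3.1] close F -2.8
```

Request:
move_arm([
  [0,0.001,0,0,0,0],
  [0,0.002,0,0,0,0],
  [0,0.002,0,0,0,0],
])

```text
time: 8.0
tool_pos: [0.4327, 0.2429, 0.1808]
eef_rot: [2.495, 1.906, -0.005]
force: [-2.9, -4.5, -3.9]
finger_gap: 0.0151
grasp_force: 24.8
```

Run:
```python
from h import *
theta()
```

```text
t 8.00 th 0.077 r 0.1175 z 0.1808 gap 0.0151 gf 24.8 F [-2.9 -4.5 -3.9] close F -1.3
```

Request:
move_arm([
  [0,0.001,0,0,0,0],
  [0,0.002,0,0,0,0],
  [0,0.002,0,0,0,0],
])

```text
time: 8.3
tool_pos: [0.4347, 0.2423, 0.1808]
eef_rot: [2.495, 1.906, -0.005]
force: [-2.6, -6.1, -3.9]
finger_gap: 0.0153
grasp_force: 24.7
```

Run:
```python
from h import *
theta()
```

```text
t 8.30 th 0.059 r 0.1174 z 0.1808 gap 0.0153 gf 24.7 F [-2.6 -6.1 -3.9] close F -0.6
```

Request:
move_arm([
  [0,0.001,0,0,0,0],
  [-0.0003,0.002,0,0,0,0],
  [-0.0005,0.003,0,0,0,0],
  [-0.0005,0.003,0,0,0,0],
])

```text
time: 8.7
tool_pos: [0.4376, 0.2416, 0.1808]
eef_rot: [2.495, 1.907, -0.003]
force: [-2.4, -5.2, -3.6]
finger_gap: 0.0154
grasp_force: 24.7
```

Run:
```python
from h import *
theta()
```

```text
t 8.70 th 0.033 r 0.1173 z 0.1808 gap 0.0154 gf 24.7 F [-2.4 -5.2 -3.6] close F -0.7
```

Request:
move_arm([
  [0,0.001,0,0,0,0],
  [0,0.002,0,0,0,0],
  [0,0.002,0,0,0,0],
])

```text
time: 9.0
tool_pos: [0.4396, 0.2411, 0.1808]
eef_rot: [2.496, 1.906, -0.003]
force: [-3.2, -4.7, -5.1]
finger_gap: 0.015
grasp_force: 24.6
```

Run:
```python
from h import *
theta()
```

```text
t 9.00 th 0.016 r 0.1171 z 0.1808 gap 0.0150 gf 24.6 F [-3.2 -4.7 -5.1] close F -1.8
```

Request:
move_arm([
  [0,0.001,0,0,0,0],
  [0,0.002,0,0,0,0],
  [0,0.002,0,0,0,0],
])

```text
time: 9.3
tool_pos: [0.4416, 0.2406, 0.1808]
eef_rot: [2.496, 1.906, -0.003]
force: [-2.9, -4.0, -4.3]
finger_gap: 0.0152
grasp_force: 24.6
```

Run:
```python
from h import *
theta()
```

```text
t 9.30 th -0.002 r 0.1170 z 0.1808 gap 0.0152 gf 24.6 F [-2.9 -4.  -4.3] close F -1.7
```

Request:
move_arm([
  [0,0.001,0,0,0,0],
  [0,0.002,0,0,0,0],
  [0,0.002,0,0,0,0],
])

```text
time: 9.6
tool_pos: [0.4429, 0.2403, 0.1808]
eef_rot: [-2.496, -1.907, 0.005]
force: [-4.7, -4.1, -3.7]
finger_gap: 0.0152
grasp_force: 24.8
```

Run:
```python
from h import *
theta()
```

```text
t 9.60 th -0.013 r 0.1170 z 0.1808 gap 0.0152 gf 24.8 F [-4.7 -4.1 -3.7] close F -3.5
```

Request:
move_arm([
  [0,0.001,0,0,0,0],
  [0,0.002,0,0,0,0],
  [0,0.002,0,0,0,0],
])

```text
time: 9.9
tool_pos: [0.4433, 0.2402, 0.1808]
eef_rot: [-2.494, -1.906, 0.008]
force: [-8.4, -3.6, -0.2]
finger_gap: 0.0149
grasp_force: 25.2
```

Run:
```python
from h import *
theta()
```

```text
t 9.90 th -0.017 r 0.1170 z 0.1808 gap 0.0149 gf 25.2 F [-8.4 -3.6 -0.2] close F -7.3
```

Request:
move_arm([
  [0,0.001,0,0,0,0],
  [0,0.001,0,0,0,0],
])

```text
time: 10.1
tool_pos: [0.4435, 0.24, 0.1807]
eef_rot: [-2.493, -1.905, 0.011]
force: [-10.9, -3.2, 0.0]
finger_gap: 0.0152
grasp_force: 25.4
```

Run:
```python
from h import *
theta()
```

```text
t 10.10 th -0.019 r 0.1172 z 0.1807 gap 0.0152 gf 25.4 F [-10.9  -3.2   0. ] close F -9.8
```

Request:
move_arm([
  [0,0.0005,0,0,0,0],
  [0,0.001,0,0,0,0],
  [0,0.001,0,0,0,0],
])

```text
time: 10.4
tool_pos: [0.4438, 0.2399, 0.1807]
eef_rot: [-2.493, -1.904, 0.012]
force: [-12.6, -2.0, 1.2]
finger_gap: 0.0153
grasp_force: 25.7
```

Run:
```python
from h import *
theta()
```

```text
t 10.40 th -0.021 r 0.1172 z 0.1807 gap 0.0153 gf 25.7 F [-12.6  -2.    1.2] close F -11.8
```

Request:
move_arm([
  [0,0.0005,0,0,0,0],
  [0,0.001,0,0,0,0],
  [0,0.001,0,0,0,0],
])

```text
time: 10.7
tool_pos: [0.445, 0.2395, 0.1807]
eef_rot: [-2.493, -1.905, 0.012]
force: [-10.6, -3.3, 1.9]
finger_gap: 0.0148
grasp_force: 25.5
```

Run:
```python
from h import *
theta()
```

```text
t 10.70 th -0.032 r 0.1173 z 0.1807 gap 0.0148 gf 25.5 F [-10.6  -3.3   1.9] close F -9.5
```

Request:
move_arm([
  [0,0.0005,0,0,0,0],
  [0,0.001,0,0,0,0],
  [0,0.001,0,0,0,0],
])

```text
time: 11.0
tool_pos: [0.4472, 0.2389, 0.1808]
eef_rot: [-2.495, -1.907, 0.009]
force: [-8.1, -3.4, -1.0]
finger_gap: 0.0148
grasp_force: 25.1
```

Run:
```python
from h import *
theta()
```

```text
t 11.00 th -0.051 r 0.1174 z 0.1808 gap 0.0148 gf 25.1 F [-8.1 -3.4 -1. ] close F -7.2
```

Request:
move_arm([
  [0,0.0005,0,0,0,0],
  [0,0.001,0,0,0,0],
  [0,0.001,0,0,0,0],
])

```text
time: 11.3
tool_pos: [0.4501, 0.2385, 0.1808]
eef_rot: [2.495, 1.907, -0.003]
force: [-2.4, -3.9, -5.0]
finger_gap: 0.0152
grasp_force: 24.7
```

Run:
```python
from h import *
theta()
```

```text
t 11.30 th -0.076 r 0.1172 z 0.1808 gap 0.0152 gf 24.7 F [-2.4 -3.9 -5. ] close F -1.6
```

Request:
move_arm([
  [0,0.0005,0,0,0,0],
  [0,0.001,0,0,0,0],
  [0,0.001,0,0,0,0],
])

```text
time: 11.6
tool_pos: [0.4521, 0.2382, 0.1808]
eef_rot: [2.495, 1.906, 0.001]
force: [0.6, -5.0, -8.6]
finger_gap: 0.0153
grasp_force: 24.5
```

Run:
```python
from h import *
theta()
```

```text
t 11.60 th -0.093 r 0.1171 z 0.1808 gap 0.0153 gf 24.5 F [ 0.6 -5.  -8.6] close F 1.4
```

Request:
move_arm([
  [0,0.0005,0,0,0,0],
  [0,0.001,0,0,0,0],
  [0,0.001,0,0,0,0],
])

```text
time: 11.9
tool_pos: [0.4524, 0.2382, 0.1808]
eef_rot: [2.496, 1.907, -0.001]
force: [-0.1, -5.4, -7.6]
finger_gap: 0.015
grasp_force: 24.5
```

Run:
```python
from h import *
theta()
```

```text
t 11.90 th -0.096 r 0.1171 z 0.1808 gap 0.0150 gf 24.5 F [-0.1 -5.4 -7.6] close F 0.8
```

The door passed the crest and now meets the stop with about zero force on the pull. I let go.

Request:
move_arm([
  [0,0,0,0,0,0],
  [0,0,0,0,0,0],
  [0,0,0,0,0,0],
  [0,0,0,0,0,0],
  [0,0,0,0,0,0],
], gripper=0.6)

```text
time: 12.4
tool_pos: [0.4529, 0.2391, 0.182]
eef_rot: [2.496, 1.907, 0.003]
force: [-0.9, -0.5, -0.9]
finger_gap: 0.0509
grasp_force: 0.0
```

Request:
move_arm([
  [0,0,0,0,0,0],
  [0,0,0,0,0,0],
  [0,0,0,0,0,0],
  [0,0,0,0,0,0],
  [0,0,0,0,0,0],
])

```text
time: 12.9
tool_pos: [0.4523, 0.2386, 0.1812]
eef_rot: [-2.496, -1.907, 0.0]
force: [1.2, 0.1, -0.5]
finger_gap: 0.0512
grasp_force: 0.0
```

Request:
move_arm([
  [0,0,0,0,0,0],
  [0,0,0,0,0,0],
  [0,0,0,0,0,0],
  [0,0,0,0,0,0],
  [0,0,0,0,0,0],
])

```text
time: 13.4
tool_pos: [0.4524, 0.2387, 0.1812]
eef_rot: [-2.496, -1.907, 0.0]
force: [0.2, 0.3, 0.6]
finger_gap: 0.0512
grasp_force: 0.0
```

Run:
```python
from h import *
theta()
p=grab_frame('scene')
cv2.imwrite('pics/c3.png',cv2.resize(p['pixels'][190:310,120:240,::-1],(600,600),interpolation=2))
```

```text
t 13.40 th -0.095 r 0.1166 z 0.1812 gap 0.0512 gf 0.0 F [0.2 0.3 0.6] close F 0.1
```

View pics/c3.png

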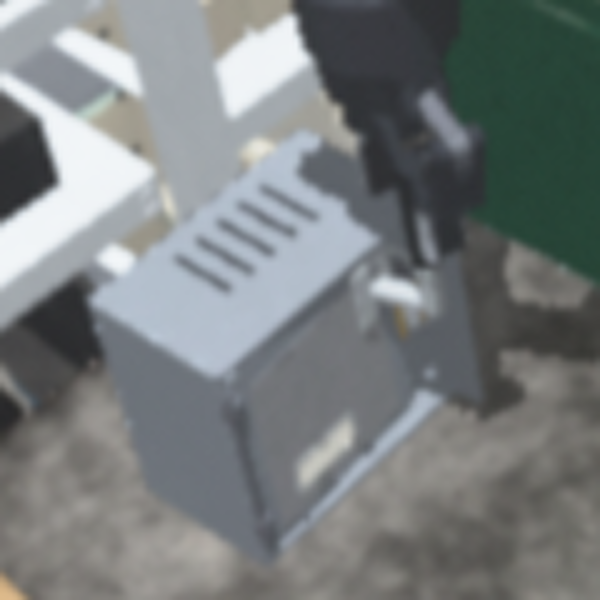

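The door sits recessed and shut with the fingers clear of the post, and it has been let go for over a second. I re-grip.

Request:
move_arm([
  [0,0,0,0,0,0],
  [0,0,0,0,0,0],
  [0,0,0,0,0,0],
  [0,0,0,0,0,0],
  [0,0,0,0,0,0],
], gripper=0, squeeze=30)

```text
time: 13.95
tool_pos: [0.4528, 0.2385, 0.1814]
eef_rot: [2.496, 1.907, 0.001]
force: [2.3, -1.0, -0.2]
finger_gap: 0.0149
grasp_force: 29.7
```

Run:
```python
from h import *
theta(); s=get_state(); d=s['tool_pos'][:2]-grip(-.095); arc([-.095,-.05,0,.05,.1,.15,.2],z=.1808,off=d)
```

```text
t 13.95 th -0.099 r 0.1167 z 0.1814 gap 0.0149 gf 29.7 F [ 2.3 -1.  -0.2] close F 2.4
-0.095 [-0.     -0.      0.0006] [ 0.001 -0.    -0.001]
-0.05 [-0.0004 -0.0053  0.0006] [ 0.001 -0.    -0.001]
0 [-0.0005 -0.0111  0.0006] [ 0.001 -0.    -0.001]
0.05 [-0.0004 -0.017   0.0006] [ 0.001 -0.    -0.001]
0.1 [ 0.0001 -0.0228  0.0006] [ 0.001 -0.    -0.001]
0.15 [ 0.0008 -0.0287  0.0006] [ 0.001 -0.    -0.001]
0.2 [ 0.0018 -0.0344  0.0005] [ 0.001 -0.    -0.001]
```

The tool is pulled inward, so the catch is holding the door. I draw it out slowly.

Request:
move_arm([
  [0,-0.001,0,0,0,0],
  [0,-0.002,0,0,0,0],
  [0,-0.003,0,0,0,0],
  [0,-0.004,0,0,0,0],
  [0,-0.004,0,0,0,0],
])

```text
time: 14.45
tool_pos: [0.45, 0.2391, 0.1814]
eef_rot: [2.495, 1.904, 0.004]
force: [6.0, -2.1, -2.3]
finger_gap: 0.0147
grasp_force: 29.6
```

Request:
move_arm([
  [0,-0.0005,0,0,0,0],
  [0,-0.001,0,0,0,0],
  [0,-0.0015,0,0,0,0],
  [0,-0.002,0,0,0,0],
  [0,-0.002,0,0,0,0],
])

```text
time: 14.95
tool_pos: [0.4449, 0.2403, 0.1813]
eef_rot: [-2.494, -1.906, 0.005]
force: [-4.5, -1.6, 4.8]
finger_gap: 0.0149
grasp_force: 30.5
```

Run:
```python
from h import *
theta()
```

```text
t 14.95 th -0.029 r 0.1165 z 0.1813 gap 0.0149 gf 30.5 F [-4.5 -1.6  4.8] close F -4.0
```

Request:
move_arm([
  [0,-0.001,0,0,0,0],
  [0,-0.0025,0,0,0,0],
  [0,-0.004,0,0,0,0],
  [0,-0.006,0,0,0,0],
  [0,-0.008,0,0,0,0],
])

```text
time: 15.45
tool_pos: [0.4396, 0.2421, 0.1813]
eef_rot: [2.495, 1.906, 0.002]
force: [1.5, -4.0, 1.8]
finger_gap: 0.0149
grasp_force: 30.0
```

Run:
```python
from h import *
theta(); s=get_state(); d=s['tool_pos'][:2]; th=.5*0
print(d); arc([.1,.15,.2,.25,.3,.35,.4,.45,.5,.55,.6,.65,.7,.75,.8,.85],z=.1808)
```

```text
t 15.45 th 0.019 r 0.1161 z 0.1813 gap 0.0149 gf 30.0 F [ 1.5 -4.   1.8] close F 2.6
[0.43955062 0.24214636]
0.1 [-0.0006 -0.0095  0.0005] [ 0.002 -0.    -0.001]
0.15 [ 0.0001 -0.0153  0.0005] [ 0.002 -0.    -0.001]
0.2 [ 0.0012 -0.0211  0.0005] [ 0.002 -0.    -0.001]
0.25 [ 0.0025 -0.0268  0.0005] [ 0.002 -0.    -0.001]
0.3 [ 0.0041 -0.0325  0.0005] [ 0.002 -0.    -0.001]
0.35 [ 0.0059 -0.038   0.0005] [ 0.002 -0.    -0.001]
0.4 [ 0.0081 -0.0435  0.0005] [ 0.002 -0.    -0.001]
0.45 [ 0.0105 -0.0488  0.0004] [ 0.002 -0.    -0.001]
0.5 [ 0.0132 -0.054   0.0004] [ 0.002 -0.    -0.001]
0.55 [ 0.0161 -0.0591  0.0004] [ 0.002 -0.    -0.001]
0.6 [ 0.0193 -0.064   0.0004] [ 0.002 -0.    -0.001]
0.65 [ 0.0227 -0.0688  0.0004] [ 0.002 -0.    -0.001]
0.7 [ 0.0264 -0.0734  0.0004] [ 0.002 -0.    -0.001]
0.75 [ 0.0303 -0.0778  0.0004] [ 0.002 -0.    -0.001]
0.8 [ 0.0344 -0.0819  0.0004] [ 0.002 -0.    -0.001]
0.85 [ 0.0387 -0.0859  0.0004] [ 0.002 -0.    -0.001]
```

Request:
move_arm([
  [-0.0005,-0.007,0,0,0,0],
  [-0.0002,-0.012,0,0,0,0],
  [0.0005,-0.0175,0,0,0,0],
  [0.0017,-0.0235,0,0,0,0],
  [0.0031,-0.029,0,0,0,0],
])

```text
time: 15.95
tool_pos: [0.4111, 0.2531, 0.1813]
eef_rot: [2.496, 1.907, -0.001]
force: [1.5, -1.4, 2.0]
finger_gap: 0.0147
grasp_force: 30.1
```

Request:
move_arm([
  [0.0017,-0.0057,0,0,0,0],
  [0.0037,-0.0112,0,0,0,0],
  [0.006,-0.0166,0,0,0,0],
  [0.0085,-0.022,0,0,0,0],
  [0.0113,-0.027,0,0,0,0],
])

```text
time: 16.45
tool_pos: [0.3883, 0.2715, 0.1813]
eef_rot: [-2.496, -1.907, -0.001]
force: [0.4, -4.0, 2.4]
finger_gap: 0.0151
grasp_force: 30.1
```

Run:
```python
from h import *
theta(); arc([.5,.55,.6,.65,.7,.75,.8,.85],z=.1808)
```

```text
t 16.45 th 0.530 r 0.1174 z 0.1813 gap 0.0151 gf 30.1 F [ 0.4 -4.   2.4] close F 3.1
0.5 [-0.0017  0.0031  0.0005] [ 0.    -0.001 -0.001]
0.55 [ 0.0013 -0.0019  0.0005] [ 0.    -0.001 -0.001]
0.6 [ 0.0044 -0.0068  0.0005] [ 0.    -0.001 -0.001]
0.65 [ 0.0079 -0.0116  0.0005] [ 0.    -0.001 -0.001]
0.7 [ 0.0115 -0.0162  0.0005] [ 0.    -0.001 -0.001]
0.75 [ 0.0154 -0.0206  0.0005] [ 0.    -0.001 -0.001]
0.8 [ 0.0195 -0.0248  0.0005] [ 0.    -0.001 -0.001]
0.85 [ 0.0238 -0.0287  0.0005] [ 0.    -0.001 -0.001]
```

Then I stop at about 0.82, wait, open and go straight up.

Request:
move_arm([
  [0.004,-0.0065,0,0,0,0],
  [0.0095,-0.0138,0,0,0,0],
  [0.0154,-0.0206,0,0,0,0],
  [0.0195,-0.0248,0,0,0,0],
  [0.021,-0.0264,0,0,0,0],
])

```text
time: 16.95
tool_pos: [0.3683, 0.2992, 0.1812]
eef_rot: [-2.495, -1.908, -0.001]
force: [2.7, -1.7, 0.7]
finger_gap: 0.0148
grasp_force: 30.1
```

Request:
move_arm([
  [0,0,0,0,0,0],
  [0,0,0,0,0,0],
  [0,0,0,0,0,0],
  [0,0,0,0,0,0],
  [0,0,0,0,0,0],
])

```text
time: 17.45
tool_pos: [0.3689, 0.2982, 0.1813]
eef_rot: [-2.496, -1.907, -0.001]
force: [1.6, 1.9, 1.8]
finger_gap: 0.0148
grasp_force: 30.0
```

Request:
move_arm([
  [0,0,0,0,0,0],
  [0,0,0,0,0,0],
  [0,0,0,0,0,0],
  [0,0,0,0,0,0],
  [0,0,0,0,0,0],
], gripper=0.7)

```text
time: 17.95
tool_pos: [0.3684, 0.2981, 0.1811]
eef_rot: [-2.496, -1.907, 0.001]
force: [-0.3, -0.8, 0.2]
finger_gap: 0.0597
grasp_force: 0.0
```

Request:
move_arm([
  [0,0,-0.02,0,0,0],
  [0,0,-0.04,0,0,0],
  [0,0,-0.07,0,0,0],
  [0,0,-0.11,0,0,0],
  [0,0,-0.15,0,0,0],
])

```text
time: 18.45
tool_pos: [0.3681, 0.2978, 0.332]
eef_rot: [-2.496, -1.907, 0.002]
force: [0.3, 1.2, 1.3]
finger_gap: 0.0597
grasp_force: 0.0
```

Request:
move_arm([
  [0.0,0,0,0,0,0],
  [0.0,0,0,0,0,0],
  [0.0,0,0,0,0,0],
])

```text
time: 18.75
tool_pos: [0.368, 0.2978, 0.3298]
eef_rot: [-2.496, -1.907, 0.004]
force: [-0.4, -0.6, -0.1]
finger_gap: 0.0598
grasp_force: 0.0
```

Run:
```python
from h import *
theta()
p=grab_frame('scene')
exec(open('meas.py').read().split("C=cloud")[0].split("grab_frame('scene')")[1])
c=cloud(p);k=(c[...,2]>.165)&(c[...,2]<.203)&(c[...,0]>.3)&(c[...,0]<.46)&(c[...,1]>.2)&(c[...,1]<.36)
g=np.median(c[k],0);d=g[:2]-H;print(k.sum(),g,np.hypot(*d),'door',np.arctan2(-d[0],-d[1])-.266)
cv2.imwrite('pics/c4.png',p['pixels'][:,:,::-1])
```

```text
t 18.75 th 0.813 r 0.1183 z 0.3298 gap 0.0598 gf 0.0 F [-0.4 -0.6 -0.1] close F 0.3
94 [0.3652775  0.3046636  0.18885749] 0.11758908533236567 door 0.8755732092034056
```

View pics/c4.png

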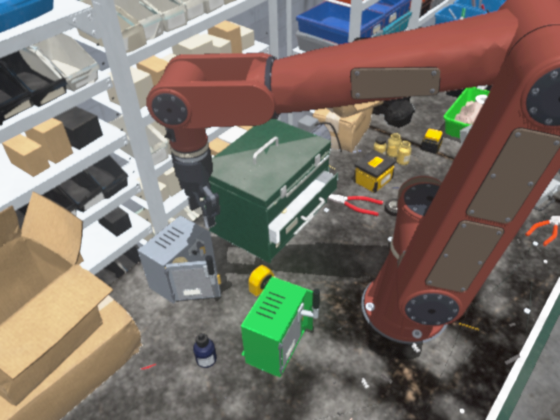

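The door stands about half open (0.81–0.88 rad), the gripper is well clear at scene (205,205), and the bottle (350,204) and tape (278,260) have not moved.

```bash
python3 -c "from bench import *; print(finish_job())"
```

```text
the job is handed in; nothing more can be done
None
```

The job is handed in: the door was pressed shut through the catch, held by the catch alone for over a second, then drawn steadily back out and left about 0.8 rad open, with the gripper clear and the bottle and tape measure still in place; I didn't check the tester and pliers separately, and no verdict came back.

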